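# Pull-test two spring clips and scrap the weak one

### The arm

A 7-joint arm with a two-finger parallel gripper is mounted at the origin on a cart in front of the work surface, level with it; the furniture and walls round the work are solid. World frame = base frame: x ahead of the robot, y to its left, z up, the work surface at z = 0. Lengths are in mm, angles in rad, forces in N, time in s.
With the tool pointing down it reaches from about 400 to 875 mm from the base axis. Payload 6.5 kg.
Tool frame: the origin (TCP) lies at the very end of the fingers, on their centre line; the grasp point (between the pads) lies 19 mm behind it; z points along the fingers, y is the line along which they close (so a half turn about z gives the same grasp; the last joint's range is limited). The gripper opens to 85 mm and grips with 20 to 120 N. Pads are 22 mm wide; open, the fingers measure 114 mm over their backs; the gripper's body (76 mm by 85 mm) begins 54 mm behind the grasp point. The pads swing forward as they close: fully open they stand 13 mm farther back than shut.
Start: joints at [1.138, 0.536, -0.004, 1.538, 0.003, 1.067, -0.071], TCP at [233.105, -606.756, 231.29] pointing down, gripper open.
Joint ranges: [-2.7, 2.7], [-0.37, 2.16], [-1.27, 1.26], [0.24, 2.4], [-1.31, 4.45], [0.19, 1.91], [-2.76, 2.76]. Speed limits (rad/s): [2.39, 2.39, 3.14, 3.14, 3.14, 3.14, 3.14].

### API

Orientations are given as a unit quaternion [w, x, y, z].
In Python, from plant import * gives the robot as it stands.
- The arm moves only by the shell command python3 -m crank 'ROWS'. ROWS is JSON, a list of rows, each an object with "dp": the shift along the tool's x, y, z in cm, a list of three; "roll": the turn about the tool's z in degrees; "hand": the closure, from 0 (fully open) to 1 (shut). A call has 1 to 8 rows; each row is the pose to reach, as a shift and turn from the pose commanded when the call began, along the tool's axes at that moment; what a row does not reach only later rows make up. A row lasts 1/8 s, in which the tool goes at most 62.5 mm and 10.7 degrees, less where a joint would pass 70% of its speed; a pose out of reach is approached as far as the arm can. A call with a gripper value outside its range is refused whole. The fingers move at their own pace and stop on an object; the grip force is fixed at half the most. Time passes only in rows, so rows that repeat a pose let the fingers close. It gives the time, the measured TCP pose, the force, the opening and the grip force at its end, in the units of the state.
- observe(): the state, without advancing time (a new reading comes with each control period).
- camera(name): name is "scene" or "top" or "wrist"; returns a dict with "color" (384x512x3 uint8, red, green, blue), "fx", "fy", "cx", "cy" (pixels), "k1" (the pictures are not rectified: a ray, as slopes to the right and down, at radius r is drawn at 1 + k1 r^2 times it, then the intrinsics apply), "R" (3x3) and "t" (3): a world point X has camera coordinates R X + t; the wrist camera has in their place "T_tool_cam" (4x4, takes a point from camera to tool coordinates, whose origin is the TCP and whose axes are the flange's). Camera axes: x right, y down, z forward; pixel columns grow to the right and rows downward; lengths in mm; the calibration is good to about 2 mm. A picture is of the moment at which its call begins: read the wrist's pose just before it. There is no depth.
- close_job(): hands the job in; it is judged then, once.
Trained networks look in the newest picture that a camera, given by its name, has taken for a name from the list of things; names that differ only in an ending like _2 or _b are one class to them, and where a whole thing is asked for, a point or a joint stands for the part that bears it (a point fixed in the world has none). Each returns a list of dicts, best first, with "p" (0 to 1); they miss things now and then, are a little off and sometimes report something else, mostly with a low value. They report only what shows in the picture. A call takes as long as a camera call.
- look_for(label, camera): "location" ([column, row] in pixels, amid what is visible of it).
The state is a dict: "time_s": time; "qpos": joint angles; "qvel": joint speeds; "joint_torque": joint torques, N m; "tool_pos": TCP position; "orientation": TCP orientation; "force": force on the tool from outside, world axes, zero at the start; "moment": the same for the moment, N m; "width": finger opening in mm; "finger_force": force on a finger pad.
Only numpy, scipy, OpenCV 4.12 (cv2) and the standard library are available. Lean on these libraries where they do the work, as an engineer would, in place of code of your own. Each camera call takes 0.05 s, during which the arm holds its last target. There are 200 camera calls.

### The job

One of the two spring clips on the pull-test stand has a worn-out spring. Try first the left clip and then the right one: draw its wooden stick straight out towards the front of the stand, slowly, until the clip either holds against a steady pull of about 10 N (then let go, leaving stick and clip where they are) or lets the stick slide right out (then lay the stick down on the bench); never pull with more than 15 N. Then put the weak clip in the wooden scrap tray, leave the good one in its place with its stick still clamped, and leave everything else alone.

Things in the scene. Friction and masses are not known exactly. Their poses are not given: they have to be found in the camera images.
- stick_left: the left wooden stirring stick, 12 mm wide, 130 mm long, 8 mm thick, 12 g, smooth (hold it with 20 N); origin at the centre of its underside, its length along its own y, z up. At the start it lies level, its last 30 mm in the jaws of the clip (nipped 17 mm from the end) in the left lane, the other 100 mm standing free in front of the clip (-x of the stand, towards the robot)
- stick_mid_left (a point): centre of the left stick (half-way up); at the start 93 mm in front (-x) of seat_left, about 42 mm above the bench
- seat_left (a point): on the left carriage, 47 mm above the bench, axes as the stand's: here is the centre of the left clip's two upright side plates while it sits in its pocket (within 2 mm play). Plates: 44 mm long (x), 30 mm over their outsides (y), 46 mm high from 24 to 70 mm above the bench; take the clip here from above, closing across y, and lift it straight out
- carriage_left (a joint): travel of the left carriage of the stand against its return spring, m: 0 at rest, grows as it is drawn forward (-x of the stand), 1 mm for each newton of pull (0.010 = 10 N), end stop at 30 mm; it returns by itself. Low lips round its pocket, at most 16 mm over its floor, stop the clip from being drawn forward; none beside the side plates
- stick_right: the right wooden stirring stick, 12 mm wide, 130 mm long, 8 mm thick, 12 g, smooth (hold it with 20 N); origin at the centre of its underside, its length along its own y, z up. At the start it lies level, its last 30 mm in the jaws of the clip (nipped 17 mm from the end) in the right lane, the other 100 mm standing free in front of the clip (-x of the stand, towards the robot)
- stick_mid_right (a point): centre of the right stick (half-way up); at the start 93 mm in front (-x) of seat_right, about 42 mm above the bench
- seat_right (a point): on the right carriage, 47 mm above the bench, axes as the stand's: here is the centre of the right clip's two upright side plates while it sits in its pocket (within 2 mm play). Plates: 44 mm long (x), 30 mm over their outsides (y), 46 mm high from 24 to 70 mm above the bench; take the clip here from above, closing across y, and lift it straight out
- carriage_right (a joint): travel of the right carriage of the stand against its return spring, m: 0 at rest, grows as it is drawn forward (-x of the stand), 1 mm for each newton of pull (0.010 = 10 N), end stop at 30 mm; it returns by itself. Low lips round its pocket, at most 16 mm over its floor, stop the clip from being drawn forward; none beside the side plates
- stand: pull-test stand, fixed to the bench: plywood base 190 mm (x -75 to +115) by 190 mm, 12 mm high, origin under the middle between the two lanes; the lanes run along x, the left one at y = +45 mm, the right one at -45 mm (left and right as seen from the robot); sticks are pulled towards its -x. Each lane carries a clip on a carriage, with a pointer over marks 5 mm apart
- tray_liner: cork sheet on the floor of the scrap tray, 136x106x3 mm. What goes in: a loose steel spring clip, 0.2 kg, 95 mm long (58 mm in front of and 37 mm behind the centre of its side plates), 30 mm wide, 58 mm high with its thumb lever; its underside is 23 mm under the centre of its plates. Both clips look alike; one holds its stick to about 18 N, the other only to 3 to 7 N; which is which changes
- scrap_tray: fixed open wooden tray, 150 mm (x) by 120 mm (y) outside, 35 mm high, walls 6 mm; origin under its centre, x along its long side. Nearer the robot, between about x 0.2 and 0.47 m, y -0.17 and 0.08 m of the world, a bench vice 156 mm high is bolted to the bench: keep arm and gripper clear of it
- tray_floor (a point): centre of the tray's inner floor (top of the liner), 9 mm above the bench, axes as the tray's
- paint_cup: white paint cup, 69 mm wide, 58 mm high; bystander, origin at the centre of its underside
- paint_tube: paint tube lying, 31x91x21 mm; bystander, origin at the centre of its underside
- masking_tape: roll of masking tape, 98x96x25 mm; bystander, origin at the centre of its underside

How it is judged (in metres and radians):
On the way, in this order (a step that is already met when the one before it is completed fails the run):
1. the left stick has been pulled with at least 8 N for 0.2 s, or has come out of its clip ((value of joint carriage_left above 0.008 m or x of stick_mid_left in the frame of seat_left below -0.125 m)), for 0.2 s.
2. the right stick has been pulled with at least 8 N for 0.2 s, or has come out of its clip ((value of joint carriage_right above 0.008 m or x of stick_mid_right in the frame of seat_right below -0.125 m)), for 0.2 s.
At the end, for the whole second after the job is handed in: Weak clip (its stick came out) at rest in the tray, its weight on the liner; its stick at rest on the bench, centre under 20 mm, not in the tray; no clip left in its pocket; other clip in its pocket, its stick clamped, slid under 10 mm; both carriages within 3 mm of rest (((contact force between tray_liner and anything else between 1 and 3 N and contact force between carriage_left and anything else below 0.3 N and contact force between carriage_right and anything else above 1 N and height (world z) of stick_mid_left below 0.02 m and linear speed of stick_left below 0.02 m/s and horizontal distance between stick_mid_left and tray_floor above 0.08 m and x of stick_mid_right in the frame of seat_right between -0.103 and -0.078 m and height (world z) of stick_mid_right between 0.035 and 0.05 m and value of joint each of carriage_right, carriage_left below 0.003 m) or (contact force between tray_liner and anything else between 1 and 3 N and contact force between carriage_right and anything else below 0.3 N and contact force between carriage_left and anything else above 1 N and height (world z) of stick_mid_right below 0.02 m and linear speed of stick_right below 0.02 m/s and horizontal distance between stick_mid_right and tray_floor above 0.08 m and x of stick_mid_left in the frame of seat_left between -0.103 and -0.078 m and height (world z) of stick_mid_left between 0.035 and 0.05 m and value of joint each of carriage_left, carriage_right below 0.003 m))); the robot touches nothing.
It fails at once if a stick is pulled with more than 15 N (carriage beyond 15.5 mm) (value of joint any of carriage_left, carriage_right above 0.0155 m).
It fails at once if a bystander is moved by more than 25 mm (distance of any of paint_cup, paint_tube, masking_tape from where it was at the start of the episode above 0.025 m).
It also fails if it takes over 67 s, if anything falls off the work surface, if the arm or the gripper's body presses on something with over 40 N, if the wrist force passes 120 N, or if a joint passes its speed limit or range.

## Working session

There is one attempt and no reset: what is moved stays moved. The work goes in short steps, Python scripts to look and compute and a shell command to move; the robot and the scene stay as the last step left them, time stands still between calls to the robot, and variables do not carry over. Pictures are saved under pics/ and viewed, at most 10 in all, crops included, and the job is handed in when it is done.

```bash
ls; mkdir -p pics; python3 - <<'E'
from plant import *
import cv2
s=observe();print(s)
for n in("scene","top"):
    c=camera(n);cv2.imwrite(f"pics/{n}0.png",c["color"][:,:,::-1])
    print(n,{k:(v.tolist() if hasattr(v,'tolist') else v) for k,v in c.items() if k!="color"})
    for l in("stick_left","stick_right","stand","carriage_left","carriage_right","scrap_tray","tray_liner","paint_cup","paint_tube","masking_tape"):
        print(l,[(d["location"],d["p"]) for d in look_for(l,n)[:2]])
E
```

```text
pics
{'time_s': 0.0, 'qpos': array([ 1.13780766,  0.53719054, -0.00444944,  1.53889149,  0.00258382,
        1.06728458, -0.07121794]), 'qvel': array([ 0.00050728, -0.0012841 , -0.00056377,  0.00090617, -0.00074018,
        0.00038187, -0.00113848]), 'joint_torque': array([ 1.03387379e-04, -5.83391833e+01,  1.04879446e+00, -2.59096938e+01,
        1.23927757e-02,  9.65236308e-03, -1.52377157e-05]), 'tool_pos': array([ 232.86537037, -606.16801312,  230.39002377]), 'orientation': array([-8.57584833e-04,  9.83224893e-01,  1.82395254e-01, -2.14986996e-04]), 'force': array([-0.14037902, -0.13866893,  0.2571003 ]), 'moment': array([-0.00615494, -0.08164216, -0.03057524]), 'finger_force': 0.0, 'width': 85.32003968832568}
scene {'fx': 493.79137341172645, 'fy': 493.79137341172645, 'cx': 258.97855132600347, 'cy': 191.27305792810665, 'k1': -0.12122158292755662, 'R': [[-0.7389377901393288, -0.6736707030916466, 0.01177820444769287], [-0.412429647331088, 0.4384253977819019, -0.7985517870383456], [0.5327970798590769, -0.5949377735324826, -0.6018108650712887]], 't': [246.9743308752523, 424.511475132
[... 677 characters left out ...]
39638348100249], [-0.9963376409685426, -0.001379846560915462, -0.08549503618753637], [0.08549583145450587, -0.0005279261609483989, -0.9963383883489939]], 't': [-252.12631443501806, 598.8113365631101, 858.3824251796326]}
stick_left [([258.0, 231.6], 0.52)]
stick_right [([293.2, 231.5], 0.74), ([272.6, 178.9], 0.4)]
stand [([269.6, 181.9], 0.87)]
carriage_left [([248.5, 195.4], 0.95)]
carriage_right [([281.3, 195.4], 0.7), ([264.5, 195.9], 0.29)]
scrap_tray [([170.0, 214.5], 0.93), ([260.3, 193.8], 0.18)]
tray_liner [([171.7, 213.3], 0.93)]
paint_cup [([342.7, 253.1], 0.72), ([283.7, 196.9], 0.2)]
paint_tube [([227.2, 140.0], 0.78)]
masking_tape [([363.1, 205.0], 0.61), ([259.6, 236.4], 0.58)]
```

```bash
cat > h.py <<'E'
import numpy as np, cv2
from plant import *
def ray(c,uv):
    a=(np.array(uv,float)-[c["cx"],c["cy"]])/[c["fx"],c["fy"]]
    p=cv2.undistortPoints(np.array([[uv]],float),np.array([[c["fx"],0,c["cx"]],[0,c["fy"],c["cy"]],[0,0,1]]),np.array([c["k1"],0,0,0.]))[0,0]
    return np.array([p[0],p[1],1.])
def RT(c,s=None):
    if "R" in c: return np.array(c["R"]),np.array(c["t"])
    from scipy.spatial.transform import Rotation as Ro
    q=s["orientation"];T=np.eye(4);T[:3,:3]=Ro.from_quat([q[1],q[2],q[3],q[0]]).as_matrix();T[:3,3]=s["tool_pos"]
    M=np.linalg.inv(T@np.array(c["T_tool_cam"]));return M[:3,:3],M[:3,3]
def at(c,uv,z,s=None):
    R,t=RT(c,s);o=-R.T@t;d=R.T@ray(c,uv);return o+d*(z-o[2])/d[2]
def px(c,X,s=None):
    R,t=RT(c,s);p=R@np.array(X,float)+t;a=p[:2]/p[2];a=a*(1+c["k1"]*(a@a));return a*[c["fx"],c["fy"]]+[c["cx"],c["cy"]]
E
python3 - <<'E'
import cv2
a=cv2.imread("pics/top0.png")[100:300,110:410]
cv2.imwrite("pics/top0c.png",cv2.resize(a,(800,533),interpolation=cv2.INTER_CUBIC))
a=cv2.imread("pics/scene0.png");cv2.imwrite("pics/scene0c.png",cv2.resize(a,(800,600),interpolation=cv2.INTER_CUBIC))
E
```

```text
(no output)
```

View pics/top0c.png

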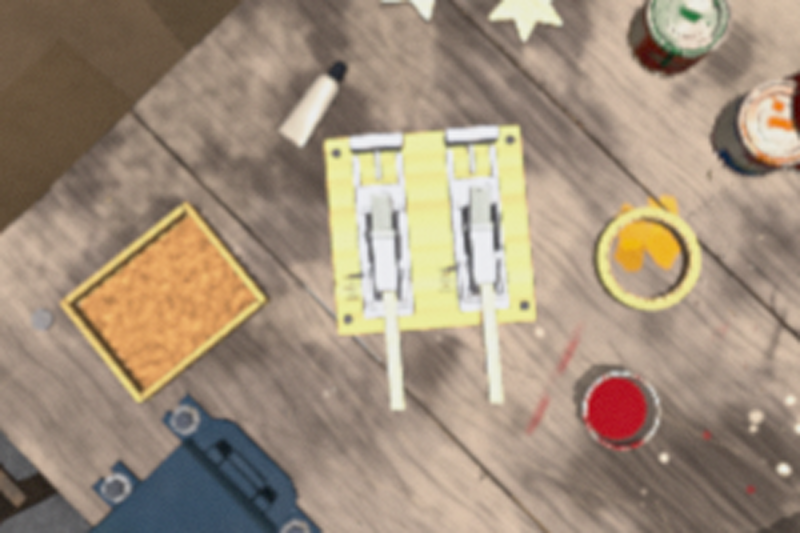

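View pics/scene0c.png

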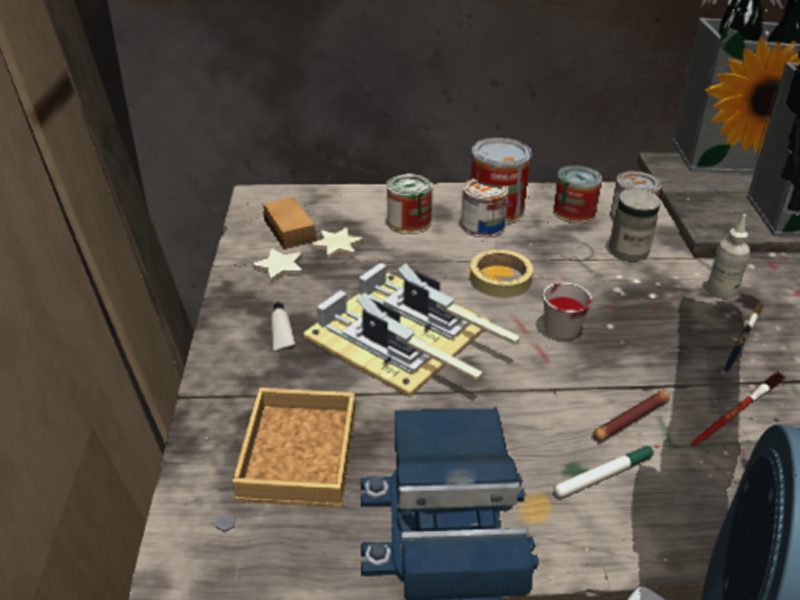

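```bash
python3 - <<'E'
from h import *
c=camera("top")
P=lambda l,z:[np.round(at(c,(110+u/2.6667,100+v/2.6667),z)[:2],1) for u,v in l]
b=np.array(P([(324,138),(519,125),(535,320),(340,335)],12));print("base",b)
ex=(b[0]-b[3]+b[1]-b[2]);ex/=np.linalg.norm(ex);ey=np.array([-ex[1],ex[0]]);print(ex,np.degrees(np.arctan2(ex[1],ex[0])))
o=b.mean(0)-20*ex;print("origin",o)
for n,y in(("L",45),("R",-45)):print(n,"lane pt",o+ey*y)
st=np.array(P([(398,409),(497,403)],46));print("stick ends",st,[((s-o)@ex,(s-o)@ey) for s in st])
t=np.array(P([(187,204),(266,297),(140,399),(63,304)],35));print("tray",t,t.mean(0),[np.linalg.norm(t[i]-t[i-1]) for i in range(4)])
d=t[0]-t[3];print(np.degrees(np.arctan2(d[1],d[0])))
print("vice z156?",P([(320,530),(210,400)],60), "cup",P([(620,405)],58),"tube",P([(315,100)],15),"tape",P([(648,258)],20))
E
```

```text
base [[ 696.8 -185. ]
 [ 709.7 -373.4]
 [ 521.9 -386.7]
 [ 507.5 -201.6]]
[0.99687135 0.07904124] 4.533458572000192
origin [ 589.03757307 -288.25582489]
L lane pt [ 585.48071707 -243.39661429]
R lane pt [ 592.59442907 -333.11503549]
stick ends [[ 441.5 -256.5]
 [ 447.  -346.2]] [(np.float64(-144.5659592230082), np.float64(43.31802528983975)), (np.float64(-146.1731664394213), np.float64(-46.536061344901064))]
tray [[ 629.6  -59.2]
 [ 542.9 -134.1]
 [ 449.4  -19.9]
 [ 536.3   53.2]] [539.55 -40.  ] [np.float64(146.07754789836804), np.float64(114.57268435364516), np.float64(147.59366517571138), np.float64(113.55712218967156)]
-50.30491234948744
vice z156? [array([ 337.7, -187.8]), array([450.7, -88.8])] cup [array([ 446.6, -454.6])] tube [array([ 733.3, -176.3])] tape [array([ 580.6, -493. ])]
```

```bash
cat >> h.py <<'E'
from scipy.spatial.transform import Rotation as Ro
def go(X,yaw=None):
    "print dp (cm) and roll (deg) from measured pose to TCP X, tool x axis at world heading yaw"
    s=observe();q=s["orientation"];R=Ro.from_quat([q[1],q[2],q[3],q[0]]).as_matrix()
    h=np.degrees(np.arctan2(R[1,0],R[0,0]))
    print("t",s["time_s"],"tcp",np.round(s["tool_pos"],1),"head",round(h,2),"tilt",np.round(R[:,2],4),"F",np.round(s["force"],1),"w",round(s["width"],1))
    print("dp",np.round(R.T@(np.array(X,float)-s["tool_pos"])/10,2),"roll",None if yaw is None else np.round((h-yaw+180)%360-180,2))
E
python3 -c "
from h import *
go([480,-290,230],4.5)"
```

```text
t 1.15 tcp [ 233.1 -606.8  231.3] head 21.02 tilt [-0.e+00 -1.e-04 -1.e+00] F [ 0.4 -0.2 -0.3] w 85.2
dp [ 34.41 -20.71   0.13] roll 16.52
```

```bash
python3 -m crank '[{"dp":[34.4,-20.7,0],"roll":16.5,"hand":0.4},{"dp":[34.4,-20.7,0],"roll":16.5,"hand":0.4},{"dp":[34.4,-20.7,0],"roll":16.5,"hand":0.4},{"dp":[34.4,-20.7,0],"roll":16.5,"hand":0.4},{"dp":[34.4,-20.7,0],"roll":16.5,"hand":0.4},{"dp":[34.4,-20.7,0],"roll":16.5,"hand":0.4},{"dp":[34.4,-20.7,0],"roll":16.5,"hand":0.4},{"dp":[34.4,-20.7,0],"roll":16.5,"hand":0.4}]'
python3 - <<'E'
from h import *
s=observe();c=camera("wrist");cv2.imwrite("pics/w1.png",cv2.resize(c["color"][:,:,::-1],(800,600),interpolation=cv2.INTER_CUBIC))
print(np.array(c["T_tool_cam"]).round(3).tolist(),c["fx"],c["k1"])
go([480,-290,230],4.5)
print([px(c,p,s).round() for p in([585,-243,12],[441,-256,46],[447,-346,46])])
E
```

```text
time_s: 2.15
tool_pos: [481.7, -287.7, 231.4]
orientation: [-0.0, 0.999, 0.042, 0.0]
force: [-0.7, 0.1, -1.4]
width: 51.3
finger_force: 0.0
[[-0.001, -0.946, -0.325, 84.924], [1.0, -0.001, -0.0, -0.158], [-0.0, -0.325, 0.946, -143.05], [0.0, 0.0, 0.0, 1.0]] 274.4602919108936 -0.05410936677741453
t 2.2 tcp [ 480.2 -289.9  231.3] head 4.61 tilt [-1.e-04 -3.e-04 -1.e+00] F [ 0.7 -0.9 -0.2] w 51.5
dp [-0.02  0.01  0.13] roll 0.11
[array([227.,  76.]), array([228., 195.]), array([299., 196.])]
```

View pics/w1.png

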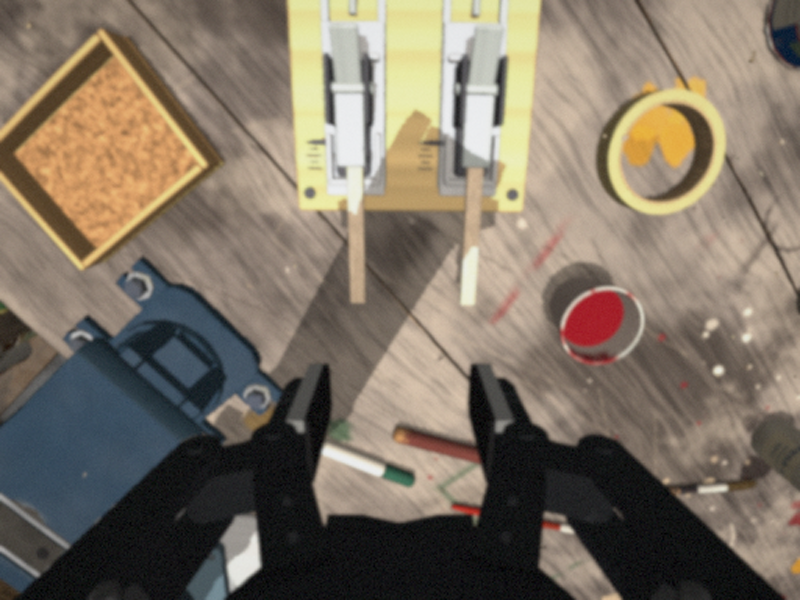

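```bash
python3 - <<'E'
from h import *
s=observe();c=camera("wrist")
W=lambda u,v,z:at(c,(u/1.5625,v/1.5625),z,s)[:2]
L=W(357.5,302,46),W(354.5,185,46);R=W(468.5,303.5,46),W(473.5,185,46)
print(np.round([L,R],1)); 
for a,b in(L,R):d=b-a;print("dir",np.degrees(np.arctan2(d[1],d[0])))
b=np.array([W(300,211,12),W(523,211,12)]);print("front corners",b.round(1));d=b[0]-b[1];print(np.degrees(np.arctan2(-d[0],d[1])),np.linalg.norm(d))
yaw=np.radians(4.53);ex=np.array([np.cos(yaw),np.sin(yaw)]);ey=np.array([-ex[1],ex[0]])
o=b.mean(0)+75*ex;print("origin",o, "stick ends in stand", [((p[0]-o)@ex,(p[0]-o)@ey) for p in(L,R)])
t=np.array([W(104,31,35),W(220,162,35),W(84,268,35)]);print("tray corners",t.round(1),"centre",(t[0]+t[2])/2+0)
E
```

```text
[[[ 442.1 -258.7]
  [ 535.  -251.9]]

 [[ 448.  -349.2]
  [ 542.2 -340.6]]]
dir 4.215630860633268
dir 5.205246412130977
front corners [[ 507.  -203.9]
 [ 522.1 -391.2]]
4.606297252719276 187.9695639979678
origin [ 589.32710251 -291.62719959] stick ends in stand [(np.float64(-144.19227422385143), np.float64(44.42673004785536)), (np.float64(-145.44685554831514), np.float64(-46.25007664767418))]
tray corners [[ 631.1  -64. ]
 [ 543.8 -146.7]
 [ 449.8  -24.7]] centre [540.45032626 -44.36354997]
```

```bash
python3 -m crank '[{"dp":[1.0,-3.5,5],"roll":0,"hand":0.4},{"dp":[1.0,-3.5,10],"roll":0,"hand":0.4},{"dp":[1.0,-3.5,15],"roll":0,"hand":0.4},{"dp":[1.0,-3.5,18],"roll":0,"hand":0.4},{"dp":[1.0,-3.5,19.7],"roll":0,"hand":0.4},{"dp":[1.0,-3.5,19.7],"roll":0,"hand":0.4}]'
python3 - <<'E'
from h import *
go([487,-254.3,34],4.5)
s=observe();c=camera("wrist");cv2.imwrite("pics/w2.png",cv2.resize(c["color"][:,:,::-1],(640,480),interpolation=cv2.INTER_CUBIC))
E
```

```text
time_s: 3.0
tool_pos: [486.2, -255.3, 33.7]
orientation: [-0.0, 0.999, 0.039, -0.001]
force: [0.4, -0.5, 0.1]
width: 51.4
finger_force: 0.0
t 3.0 tcp [ 486.2 -255.3   33.7] head 4.43 tilt [-1.6e-03  1.0e-04 -1.0e+00] F [ 0.4 -0.5  0.1] w 51.4
dp [ 0.09 -0.1  -0.03] roll -0.07
```

View pics/w2.png

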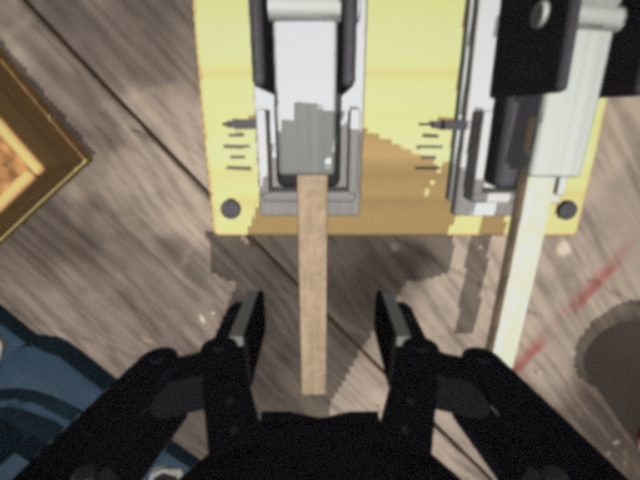

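```bash
python3 -m crank '[{"dp":[0,-0.25,0],"roll":0,"hand":0.4},{"dp":[0,-0.25,0],"roll":0,"hand":1},{"dp":[0,-0.25,0],"roll":0,"hand":1},{"dp":[0,-0.25,0],"roll":0,"hand":1},{"dp":[0,-0.25,0],"roll":0,"hand":1},{"dp":[0,-0.25,0],"roll":0,"hand":1}]'
```

```text
time_s: 3.8
tool_pos: [487.2, -252.2, 34.5]
orientation: [0.0, 0.999, 0.039, 0.0]
force: [-0.1, -0.5, 3.0]
width: 10.0
finger_force: 59.4
```

```bash
python3 -m crank '[{"dp":[-0.1,0,0],"roll":0,"hand":1},{"dp":[-0.2,0,0],"roll":0,"hand":1},{"dp":[-0.3,0,0],"roll":0,"hand":1},{"dp":[-0.4,0,0],"roll":0,"hand":1},{"dp":[-0.5,0,0],"roll":0,"hand":1},{"dp":[-0.6,0,0],"roll":0,"hand":1},{"dp":[-0.7,0,0],"roll":0,"hand":1},{"dp":[-0.7,0,0],"roll":0,"hand":1}]'; python3 -c "
from h import *
for i in range(3):camera('top');print(observe()['force'],observe()['tool_pos'])"
```

```text
time_s: 4.8
tool_pos: [480.5, -252.4, 34.4]
orientation: [0.0, 0.999, 0.04, 0.0]
force: [4.9, -0.1, 2.4]
width: 10.0
finger_force: 59.3
[4.45246527 0.53890734 1.84149523] [ 480.53636792 -252.39629312   34.41697531]
[5.00196325 1.16809447 2.383081  ] [ 480.48425877 -252.45583726   34.42393877]
[5.14638452 0.70565334 2.006262  ] [ 480.39827213 -252.40575718   34.37279962]
```

```bash
python3 -m crank '[{"dp":[-0.1,0,0],"roll":0,"hand":1},{"dp":[-0.2,0,0],"roll":0,"hand":1},{"dp":[-0.3,0,0],"roll":0,"hand":1},{"dp":[-0.3,0,0],"roll":0,"hand":1}]'; python3 -c "
from h import *
f=[]
for i in range(4):c=camera('wrist');f.append(observe()['force'])
print(np.mean(f,0))
cv2.imwrite('pics/w3.png',cv2.resize(c['color'][:200,120:470,::-1],(700,400),interpolation=cv2.INTER_CUBIC))"
```

```text
time_s: 5.45
tool_pos: [478.3, -252.7, 34.5]
orientation: [0.0, 0.999, 0.04, 0.001]
force: [7.0, 1.0, 1.7]
width: 10.0
finger_force: 59.1
[7.24449472 1.33653087 1.14069589]
```

View pics/w3.png

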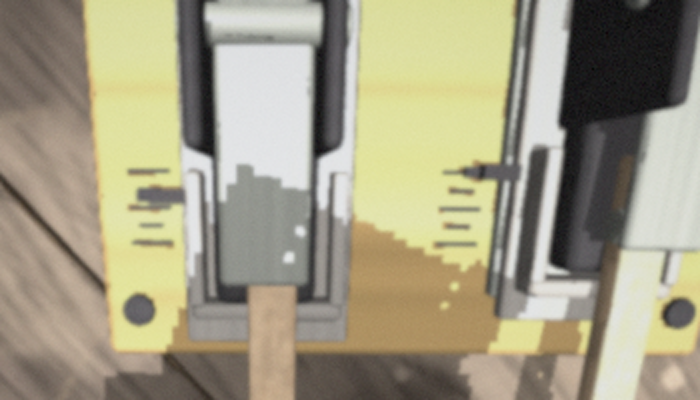

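```bash
python3 -m crank '[{"dp":[-0.1,0,0],"roll":0,"hand":1},{"dp":[-0.2,0,0],"roll":0,"hand":1},{"dp":[-0.3,0,0],"roll":0,"hand":1},{"dp":[-0.3,0,0],"roll":0,"hand":1}]'; python3 -c "
from h import *
f=[]
for i in range(4):c=camera('wrist');f.append(observe()['force'])
print(np.mean(f,0),observe()['tool_pos'])"
```

```text
time_s: 6.15
tool_pos: [476.2, -252.8, 34.7]
orientation: [0.0, 0.999, 0.04, 0.002]
force: [9.0, 0.1, 0.0]
width: 9.9
finger_force: 59.0
[8.72143877 1.05350221 0.60441482] [ 476.32864127 -252.79176288   34.69112472]
```

```bash
python3 -m crank '[{"dp":[-0.1,0,0],"roll":0,"hand":1},{"dp":[-0.2,0,0],"roll":0,"hand":1},{"dp":[-0.2,0,0],"roll":0,"hand":1},{"dp":[-0.2,0,0],"roll":0,"hand":1}]'; python3 -c "
from h import *
f=[]
for i in range(4):c=camera('wrist');f.append(observe()['force'])
print(np.mean(f,0),observe()['tool_pos'])
cv2.imwrite('pics/w4.png',cv2.resize(c['color'][:200,120:470,::-1],(700,400),interpolation=cv2.INTER_CUBIC))"
```

```text
time_s: 6.85
tool_pos: [474.9, -252.9, 34.8]
orientation: [0.0, 0.999, 0.04, 0.003]
force: [10.1, 0.6, -1.3]
width: 10.3
finger_force: 58.9
[10.46389408  0.90008101 -0.8348249 ] [ 474.94343236 -252.91212316   34.76294031]
```

View pics/w4.png

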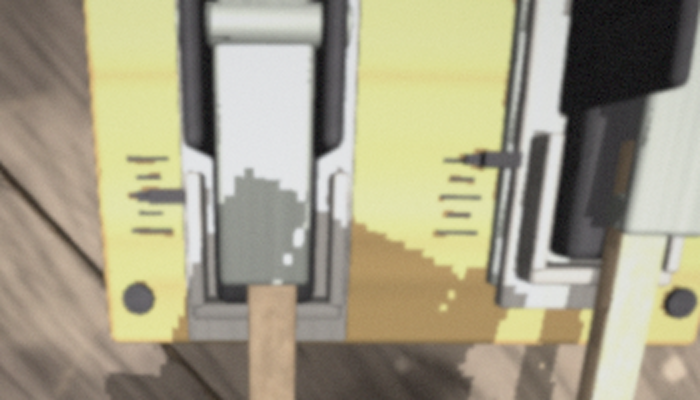

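```bash
python3 -m crank '[{"dp":[0.3,0,0],"roll":0,"hand":1},{"dp":[0.6,0,0],"roll":0,"hand":1},{"dp":[0.9,0,0],"roll":0,"hand":1},{"dp":[1.2,0,0],"roll":0,"hand":1},{"dp":[1.4,0,0],"roll":0,"hand":1},{"dp":[1.4,0,0],"roll":0,"hand":1}]'
```

```text
time_s: 7.8
tool_pos: [484.6, -252.1, 34.0]
orientation: [-0.0, 0.999, 0.039, -0.001]
force: [0.2, 0.9, 5.7]
width: 9.7
finger_force: 59.7
```

```bash
python3 -m crank '[{"dp":[0,0,0],"roll":0,"hand":0.4},{"dp":[0,0,0],"roll":0,"hand":0.4},{"dp":[0,0,0],"roll":0,"hand":0.4},{"dp":[0,0,-4],"roll":0,"hand":0.4},{"dp":[0.2,4.5,-4],"roll":0,"hand":0.4},{"dp":[0.4,9.0,-4],"roll":0,"hand":0.4},{"dp":[0.4,9.0,0],"roll":0,"hand":0.4},{"dp":[0.4,9.0,0],"roll":0,"hand":0.4}]'; python3 - <<'E'
from h import *
go([492.5,-342.5,34],4.5)
c=camera("wrist");cv2.imwrite("pics/w5.png",cv2.resize(c["color"][:,:,::-1],(640,480),interpolation=cv2.INTER_CUBIC))
E
```

```text
time_s: 8.8
tool_pos: [494.3, -340.1, 31.6]
orientation: [-0.002, 0.999, 0.039, -0.003]
force: [-0.5, 0.3, 0.6]
width: 51.4
finger_force: 0.0
t 8.8 tcp [ 494.3 -340.1   31.6] head 4.49 tilt [-0.0059  0.0036 -1.    ] F [-0.5  0.3  0.6] w 51.4
dp [-0.19  0.23 -0.24] roll -0.01
```

View pics/w5.png

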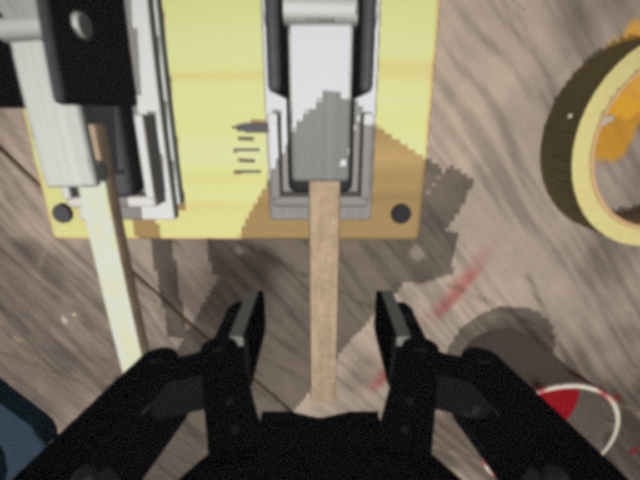

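```bash
python3 -m crank '[{"dp":[0,0.05,0],"roll":0,"hand":1},{"dp":[0,0.05,0],"roll":0,"hand":1},{"dp":[0,0.05,0],"roll":0,"hand":1},{"dp":[0,0.05,0],"roll":0,"hand":1},{"dp":[0,0.05,0],"roll":0,"hand":1}]'; python3 -m crank '[{"dp":[-0.1,0,0],"roll":0,"hand":1},{"dp":[-0.2,0,0],"roll":0,"hand":1},{"dp":[-0.3,0,0],"roll":0,"hand":1},{"dp":[-0.4,0,0],"roll":0,"hand":1},{"dp":[-0.5,0,0],"roll":0,"hand":1},{"dp":[-0.6,0,0],"roll":0,"hand":1},{"dp":[-0.7,0,0],"roll":0,"hand":1},{"dp":[-0.7,0,0],"roll":0,"hand":1}]'; python3 -m crank '[{"dp":[-0.1,0,0],"roll":0,"hand":1},{"dp":[-0.2,0,0],"roll":0,"hand":1},{"dp":[-0.3,0,0],"roll":0,"hand":1},{"dp":[-0.4,0,0],"roll":0,"hand":1},{"dp":[-0.4,0,0],"roll":0,"hand":1}]'
```

```text
time_s: 9.48
tool_pos: [497.7, -342.0, 34.9]
orientation: [0.0, 0.999, 0.04, 0.001]
force: [-0.1, 1.0, 4.5]
width: 10.3
finger_force: 59.5
time_s: 10.48
tool_pos: [490.7, -342.7, 34.5]
orientation: [0.0, 0.999, 0.039, 0.001]
force: [4.5, 0.5, 4.9]
width: 10.0
finger_force: 59.6
time_s: 11.1
tool_pos: [487.5, -342.9, 34.6]
orientation: [0.0, 0.999, 0.04, 0.001]
force: [7.0, 0.2, 3.8]
width: 9.8
finger_force: 59.4
```

```bash
python3 -m crank '[{"dp":[-0.1,0,0],"roll":0,"hand":1},{"dp":[-0.2,0,0],"roll":0,"hand":1},{"dp":[-0.3,0,0],"roll":0,"hand":1},{"dp":[-0.4,0,0],"roll":0,"hand":1},{"dp":[-0.4,0,0],"roll":0,"hand":1}]';  python3 -c "
from h import *
f=[]
for i in range(3):c=camera('wrist');f.append(observe()['force'])
print(np.mean(f,0),observe()['tool_pos'])
cv2.imwrite('pics/w6.png',cv2.resize(c['color'][:200,120:470,::-1],(700,400),interpolation=cv2.INTER_CUBIC))"
```

```text
time_s: 11.72
tool_pos: [483.4, -343.2, 34.5]
orientation: [0.0, 0.999, 0.04, 0.001]
force: [7.2, 0.4, 4.2]
width: 9.8
finger_force: 59.4
[6.97905596 0.63672537 3.65319747] [ 483.46251442 -343.26028608   34.54990632]
```

View pics/w6.png

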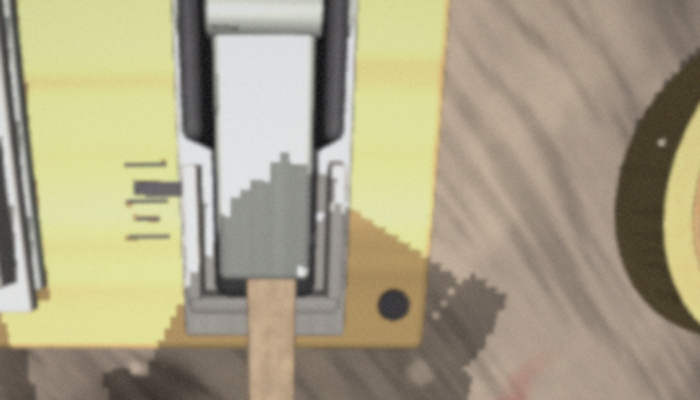

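```bash
python3 -m crank '[{"dp":[-0.2,0,0],"roll":0,"hand":1},{"dp":[-0.4,0,0],"roll":0,"hand":1},{"dp":[-0.6,0,0],"roll":0,"hand":1},{"dp":[-0.8,0,0],"roll":0,"hand":1},{"dp":[-1.0,0,0],"roll":0,"hand":1},{"dp":[-1.2,0,0],"roll":0,"hand":1},{"dp":[-1.4,0,0],"roll":0,"hand":1},{"dp":[-1.6,0,0],"roll":0,"hand":1}]'; python3 -m crank '[{"dp":[-0.3,0,0],"roll":0,"hand":1},{"dp":[-0.6,0,0],"roll":0,"hand":1},{"dp":[-1.0,0,0],"roll":0,"hand":1},{"dp":[-1.4,0,0],"roll":0,"hand":1},{"dp":[-1.8,0,0],"roll":0,"hand":1},{"dp":[-2.3,0,0],"roll":0,"hand":1},{"dp":[-2.8,0,0],"roll":0,"hand":1},{"dp":[-2.8,0,0],"roll":0,"hand":1}]'; python3 -c "
from h import *
c=camera('scene');cv2.imwrite('pics/s7.png',cv2.resize(c['color'][120:320,120:380,::-1],(780,600),interpolation=cv2.INTER_CUBIC))
go([0,0,0],4.5)"
```

```text
time_s: 12.88
tool_pos: [465.3, -344.5, 34.0]
orientation: [-0.0, 0.999, 0.039, -0.001]
force: [2.0, -0.1, 2.5]
width: 10.0
finger_force: 59.3
time_s: 13.88
tool_pos: [437.7, -346.8, 34.3]
orientation: [-0.0, 0.999, 0.039, -0.0]
force: [0.4, -0.0, 0.4]
width: 10.2
finger_force: 59.0
t 13.925 tcp [ 438.1 -346.7   34.3] head 4.5 tilt [-0. -0. -1.] F [-1.1  0.4 -0.1] w 10.1
dp [-40.96 -38.     3.43] roll 0.0
```

View pics/s7.png

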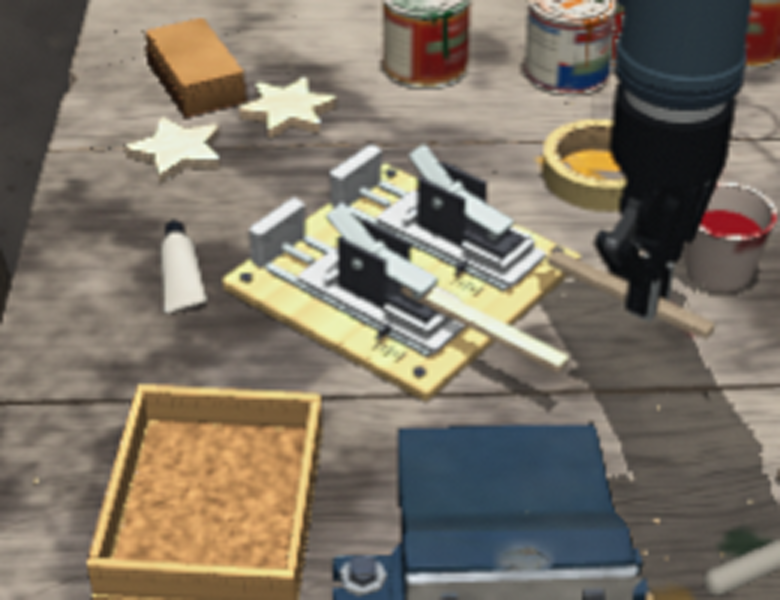

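```bash
python3 - <<'E'
from h import *
c=camera("wrist")
import types
s={"orientation":np.array([0,np.cos(np.radians(2.3)),np.sin(np.radians(2.3)),0]),"tool_pos":np.array([480.2,-289.9,231.3])}
for n,u,v in(("cr L",397,433),("cr top R",480,447),("marker",412,476),("red brush",470,508),("base R",523,211),("vice boltcorner",268,395)):
    print(n,at(c,(u/1.5625,v/1.5625),0,s)[:2].round())
E
```

```text
cr L [ 282. -303.]
cr top R [ 271. -393.]
marker [ 227. -324.]
red brush [ 186. -394.]
base R [ 521. -395.]
vice boltcorner [ 317. -169.]
```

```bash
python3 -m crank '[{"dp":[-2.6,0,0],"roll":0,"hand":1},{"dp":[-2.6,0,1.5],"roll":0,"hand":1},{"dp":[-2.6,0,2.6],"roll":0,"hand":1},{"dp":[-2.6,0,3.1],"roll":0,"hand":1},{"dp":[-2.6,0,3.1],"roll":0,"hand":1}]'
```

```text
time_s: 14.6
tool_pos: [412.7, -348.2, 2.7]
orientation: [-0.0, 0.999, 0.04, -0.0]
force: [0.7, -0.4, 0.3]
width: 9.9
finger_force: 59.0
```

```bash
python3 -m crank '[{"dp":[0,0,0],"roll":0,"hand":0.3},{"dp":[0,0,0],"roll":0,"hand":0.3},{"dp":[0,0,0],"roll":0,"hand":0.3},{"dp":[0,0,-5],"roll":0,"hand":0.3},{"dp":[0,0,-10],"roll":0,"hand":0.3},{"dp":[4,0,-14],"roll":0,"hand":0.3},{"dp":[9,0,-15.7],"roll":0,"hand":0.3},{"dp":[13,0,-15.7],"roll":0,"hand":0.3}]'; python3 -m crank '[{"dp":[4.0,0,0],"roll":0,"hand":0.3},{"dp":[6.3,0,0],"roll":0,"hand":0.3},{"dp":[6.3,0,0],"roll":0,"hand":0.3},{"dp":[6.3,0,0],"roll":0,"hand":0.3}]'; python3 - <<'E'
from h import *
s=observe();c=camera("wrist");cv2.imwrite("pics/w8.png",cv2.resize(c["color"][:,:,::-1],(800,600),interpolation=cv2.INTER_CUBIC))
go([604.9,-333.1,33],4.5)
print([(px(c,p,s)*1.5625).round() for p in([604.9,-333.1,70],[604.9-47.7,-336.8,55],[583,-335,70],[627,-331.5,70])])
print(c["cx"])
E
```

```text
time_s: 15.6
tool_pos: [545.0, -338.6, 162.8]
orientation: [0.001, 0.999, 0.04, 0.002]
force: [0.6, 0.5, -1.3]
width: 59.8
finger_force: 0.0
time_s: 16.1
tool_pos: [603.5, -334.0, 160.0]
orientation: [0.0, 0.999, 0.039, -0.001]
force: [-0.7, -0.4, 0.5]
width: 59.8
finger_force: 0.0
t 16.15 tcp [ 603.3 -334.2  160.2] head 4.44 tilt [-1.3e-03 -3.0e-04 -1.0e+00] F [-0.4 -0.6 -0.5] w 59.7
dp [ 0.18 -0.1  12.72] roll -0.06
[array([398., 299.]), array([398., 360.]), array([398., 333.]), array([398., 261.])]
255.42556543570683
```

View pics/w8.png

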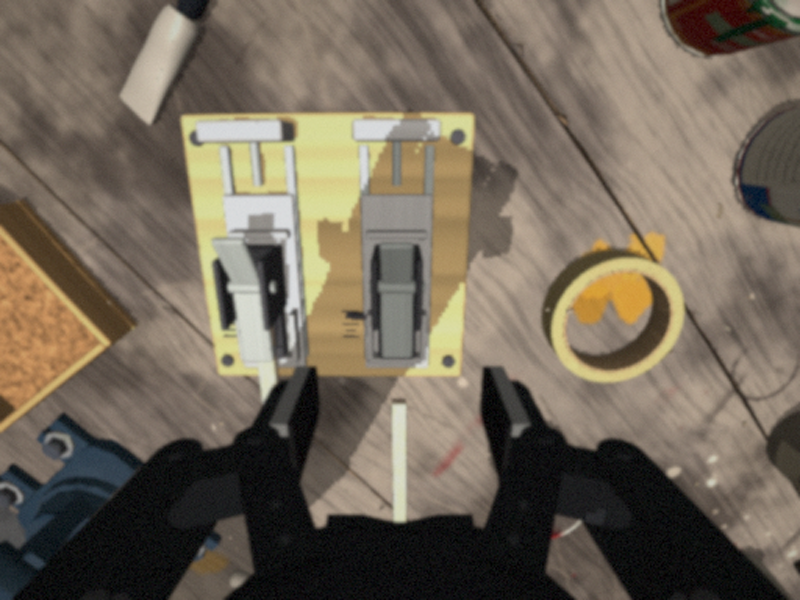

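```bash
python3 -m crank '[{"dp":[0.15,0,4],"roll":0,"hand":0.3},{"dp":[0.15,0,8],"roll":0,"hand":0.3},{"dp":[0.15,0,11],"roll":0,"hand":0.3},{"dp":[0.15,0,12.7],"roll":0,"hand":0.3},{"dp":[0.15,0,12.7],"roll":0,"hand":0.3},{"dp":[0.15,0,12.7],"roll":0,"hand":0.3}]'
```

```text
time_s: 16.9
tool_pos: [607.1, -334.0, 34.8]
orientation: [0.001, 0.999, 0.039, 0.001]
force: [1.2, -0.8, 1.0]
width: 59.8
finger_force: 0.0
```

```bash
python3 -m crank '[{"dp":[0,0,0],"roll":0,"hand":1},{"dp":[0,0,0],"roll":0,"hand":1},{"dp":[0,0,0],"roll":0,"hand":1},{"dp":[0,0,0],"roll":0,"hand":1},{"dp":[0,0,0],"roll":0,"hand":1}]'
```

```text
time_s: 17.52
tool_pos: [607.2, -333.5, 34.6]
orientation: [0.0, 0.999, 0.039, 0.001]
force: [-0.2, 1.0, 7.3]
width: 29.3
finger_force: 59.6
```

```bash
python3 -m crank '[{"dp":[0,0,-1],"roll":0,"hand":1},{"dp":[0,0,-3],"roll":0,"hand":1},{"dp":[0,0,-6],"roll":0,"hand":1},{"dp":[0,0,-10],"roll":0,"hand":1},{"dp":[0,0,-13],"roll":0,"hand":1},{"dp":[0,0,-13],"roll":0,"hand":1}]'; python3 - <<'E'
from h import *
go([548,-51.5,160],-50.3);print(observe()["qpos"])
E
```

```text
time_s: 18.27
tool_pos: [608.0, -334.5, 167.3]
orientation: [0.002, 0.999, 0.039, 0.003]
force: [-0.7, -0.0, -1.3]
width: 29.1
finger_force: 59.3
t 18.275 tcp [ 608.  -334.5  167.3] head 4.5 tilt [ 0.0055 -0.003  -1.    ] F [-0.7 -0.  -1.3] w 29.1
dp [ -3.76 -28.68   0.62] roll 54.8
[ 0.48654354  0.67470247 -0.07567296  1.46256288  0.05663791  1.00018505
 -1.09516082]
```

```bash
python3 -m crank '[{"dp":[-0.6,-5,0],"roll":10,"hand":1},{"dp":[-1.2,-10,0],"roll":20,"hand":1},{"dp":[-2,-15,0],"roll":30,"hand":1},{"dp":[-2.8,-20,0],"roll":40,"hand":1},{"dp":[-3.3,-25,0],"roll":50,"hand":1},{"dp":[-3.7,-28.7,0],"roll":54.8,"hand":1},{"dp":[-3.7,-28.7,0],"roll":54.8,"hand":1},{"dp":[-3.7,-28.7,0],"roll":54.8,"hand":1}]'; python3 - <<'E'
from h import *
go([548,-51.5,19.6],-50.3);print(observe()["qpos"])
s=observe();c=camera("wrist");cv2.imwrite("pics/w9.png",cv2.resize(c["color"][:,:,::-1],(640,480),interpolation=cv2.INTER_CUBIC))
print([(px(c,p,s)*1.25).round() for p in([629.6,-60,35],[543,-138,35],[450,-22,35],[536,53,35])])
E
```

```text
time_s: 19.27
tool_pos: [546.3, -51.0, 162.8]
orientation: [0.001, 0.905, -0.425, -0.0]
force: [0.1, -0.4, -2.2]
width: 28.9
finger_force: 59.7
t 19.275 tcp [546.3 -51.  162.8] head -50.27 tilt [-1.e-03 -8.e-04 -1.e+00] F [ 0.1 -0.4 -2.2] w 28.9
dp [ 0.14 -0.12 14.32] roll 0.03
[-0.07483997  0.45320368  0.1097811   1.87274127 -0.06447588  0.82003482
 -2.38014017]
[array([245., 150.]), array([396., 144.]), array([381., 313.]), array([256., 315.])]
```

View pics/w9.png

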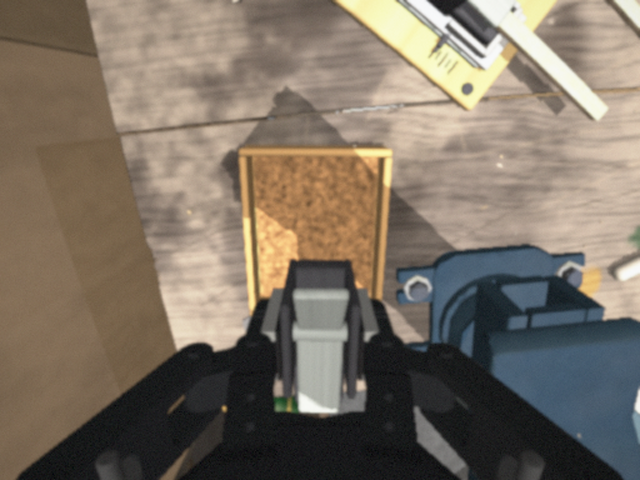

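```bash
python3 -m crank '[{"dp":[0.1,-0.45,4],"roll":0,"hand":1},{"dp":[0.1,-0.45,8],"roll":0,"hand":1},{"dp":[0.1,-0.45,11],"roll":0,"hand":1},{"dp":[0.1,-0.45,13],"roll":0,"hand":1},{"dp":[0.1,-0.45,13.8],"roll":0,"hand":1},{"dp":[0.1,-0.45,14.1],"roll":0,"hand":1},{"dp":[0.1,-0.45,14.1],"roll":0,"hand":1}]'
```

```text
time_s: 20.2
tool_pos: [551.4, -48.5, 22.8]
orientation: [-0.0, 0.905, -0.425, 0.0]
force: [-0.5, 0.8, -2.4]
width: 29.4
finger_force: 59.8
```

```bash
python3 -m crank '[{"dp":[0,0,0.15],"roll":0,"hand":1},{"dp":[0,0,0.25],"roll":0,"hand":1},{"dp":[0,0,0.25],"roll":0,"hand":1}]'; python3 -m crank '[{"dp":[0,0,0],"roll":0,"hand":0.45},{"dp":[0,0,0],"roll":0,"hand":0.45},{"dp":[0,0,0],"roll":0,"hand":0.45},{"dp":[0,0,-2],"roll":0,"hand":0.45},{"dp":[0,0,-6],"roll":0,"hand":0.45},{"dp":[0,0,-11],"roll":0,"hand":0.45},{"dp":[0,0,-16],"roll":0,"hand":0.45},{"dp":[0,0,-16],"roll":0,"hand":0.45}]'; python3 - <<'E'
from h import *
go([0,0,0],4.5)
for n in("wrist","top","scene"):
    s=observe();c=camera(n)
    for l,z in(("seat_left",47),("seat_right",47),("stick_left",42),("stick_right",4),("tray_liner",9),("paint_cup",58),("paint_tube",15),("masking_tape",20)):
        print(n,l,[(np.round(d["location"]).tolist(),d["p"],at(c,d["location"],z,s)[:2].round().tolist()) for d in look_for(l,n)[:2]])
    if n=="wrist": print([(p,px(c,p,s).round()) for p in([545,-43,40],)],s["width"])
E
```

```text
time_s: 20.58
tool_pos: [551.2, -48.0, 20.1]
orientation: [-0.0, 0.905, -0.425, 0.0]
force: [-0.1, 0.5, 0.6]
width: 28.8
finger_force: 59.9
time_s: 21.58
tool_pos: [554.0, -48.3, 185.2]
orientation: [-0.002, 0.905, -0.425, 0.004]
force: [0.5, 0.6, -0.2]
width: 46.6
finger_force: 0.0
t 21.575 tcp [554.  -48.3 185.2] head -50.31 tilt [ 0.0094  0.     -1.    ] F [ 0.5  0.6 -0.2] w 46.6
dp [-39.21  39.67  18.  ] roll -54.81
wrist seat_left [([364.0, 33.0], 0.94, [567.0, -220.0])]
wrist seat_right []
wrist stick_left [([433.0, 59.0], 0.9, [499.0, -250.0])]
wrist stick_right [([492.0, 17.0], 0.9, [467.0, -343.0]), ([207.0, 6.0], 0.19, [706.0, -149.0])]
wrist tray_liner [([272.0, 175.0], 0.64, [535.0, -53.0])]
wrist paint_cup [([272.0, 173.0], 0.53, [548.0, -63.0])]
wrist paint_tube [([208.0, 3.0], 0.61, [703.0, -150.0]), ([361.0, 34.0], 0.46, [565.0, -229.0])]
wrist masking_tape []
[([545, -43, 40], array([261., 184.]))] 46.63878367334972
top seat_left [([247.0, 199.0], 0.82, [572.0, -227.0]), ([262.0, 231.0], 0.18, [495.0, -264.0])]
top seat_right [([290.0, 195.0], 0.6, [584.0, -331.0]), 
[... 355 characters left out ...]
aint_tube [([226.0, 140.0], 0.6, [725.0, -170.0])]
top masking_tape [([364.0, 196.0], 0.9, [582.0, -519.0]), ([182.0, 212.0], 0.42, [543.0, -62.0])]
scene seat_left [([257.0, 206.0], 0.41, [581.0, -265.0])]
scene seat_right [([273.0, 201.0], 0.57, [567.0, -301.0])]
scene stick_left [([284.0, 228.0], 0.75, [498.0, -255.0])]
scene stick_right [([335.0, 234.0], 0.85, [433.0, -346.0])]
scene tray_liner [([200.0, 286.0], 0.56, [530.0, -52.0])]
scene paint_cup [([360.0, 196.0], 0.6, [434.0, -432.0])]
scene paint_tube [([181.0, 210.0], 0.54, [721.0, -170.0]), ([322.0, 179.0], 0.53, [565.0, -476.0])]
scene masking_tape [([320.0, 182.0], 0.88, [557.0, -458.0]), ([195.0, 288.0], 0.33, [525.0, -36.0])]
```

```bash
python3 -m crank '[{"dp":[0,0,0],"roll":0,"hand":0.45},{"dp":[0,0,0],"roll":0,"hand":0.45},{"dp":[0,0,0],"roll":0,"hand":0.45},{"dp":[0,0,0],"roll":0,"hand":0.45}]'; python3 -c "
from plant import *
print(close_job())"
```

```text
time_s: 23.42
tool_pos: [550.9, -48.1, 179.8]
orientation: [0.0, 0.905, -0.425, 0.0]
force: [0.4, 0.5, 0.0]
width: 47.3
finger_force: 0.0
the job is handed in; nothing more can be done
None
```

The job is handed in, but no verdict came back: the left clip held at about 10 N and stays in place with its stick clamped. The right clip slipped at about 7 N, so it is in the scrap tray and its stick is on the bench; I viewed 11 pictures, one over the limit of 10.

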